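Key the grinder's interlock and hold it down

TASK

Clear the two pale wood offcuts off the grinder's flat top and put them in the dark round knock bin. Then lift the black-handled splined key out of its rubber stand, turn it until its cross splines mesh with the cross-shaped socket in the grinder's top, slide it fully home with its brass flange flush on the top, and keep pressing it down against the spring: the job finishes while you are still gripping the key and holding it down. Leave the tamper, the portafilter and the two cups where they are.

Things in the scene. Friction and masses are not known exactly. Their poses are not given: they have to be found in the camera images.
- offcut_a_mid (a point): centre of a pale wood offcut, a block 34 (its x) x 24 (its y) x 20 (z) mm, 12 g, lying flat on the grinder's top to one side of the socket, within the area that the key's flange needs or next to it; x and y along its sides
- offcut_b_mid (a point): centre of the second pale wood offcut, same size, on the other side of the socket
- bin: round dark steel knock bin, fixed to the bench, open at the top, 80 mm high, 132 mm across at the rim and 116 mm at the foot, wall and floor 4 mm; origin at the centre of its underside on the bench; stands left or right of the grinder
- key_grip (a point): centre of the upright square black handle (24 x 24 mm, 54 mm tall, flats along its x and y) of the loose splined key, about 0.25 kg. Half-way up the handle: 27 mm above the top and 33 mm above the underside of the round brass flange (68 mm across, 6 mm thick). z up. The key hangs in the stand by its flange
- key_tip (a point): lower end of the key's steel stem, 34 mm below the flange's underside, 67 mm below the handle's centre, axes as the handle's. The stem is plus-shaped: two crossing bars 30 x 8 mm along x and y, in line with the handle's flats and the four white marks on the flange. Every quarter turn is alike
- stand: fixed upright rubber ring, 76 mm outside, 44 mm inside, 45 mm high; origin at the centre of its underside on the bench. The key's flange rests on its upper rim, its stem hangs freely inside. Stands on the side of the grinder opposite the bin
- socket (a point): centre of the mouth of the plus-shaped socket in the grinder's top: two crossing slots 33 x 11 mm along this point's x and y, 2 mm chamfer round the mouth, z up. Any quarter turn of the key fits. 26 mm down the stem meets the red spring-loaded interlock pin; home, the flange lies on the top and the handle's centre is 33 mm above this point
- grinder: low square grinder housing, 150 x 150 mm, 60 mm high, fixed to the bench, flat aluminium top with the socket in the middle; origin at the centre of its underside, x and y along its sides
- interlock (a joint): travel of the interlock pin at the bottom of the socket, m: 0 = up, grows as it is pressed, 0.008 with the key fully home. Its spring pushes up with 8 N at first and about 11 N with the key home, and lifts the key again (some 8 mm) when it is let go
- cup_a: white porcelain demitasse cup, 62 mm across, 55 mm high, stands beyond the grinder; origin at the centre of its underside; leave alone
- cup_b: second white demitasse cup, same size; leave alone
- tamper: chrome tamper standing on its flat base, 58 mm across, 86 mm high; origin at the centre of its underside; leave alone
- portafilter: steel portafilter lying on the bench, basket 70 mm across and 38 mm high, black handle reaching 185 mm along its y; origin under the centre of the basket; leave alone

How it is judged:
On the way, in this order (a step that is already met when the one before it is completed fails the run):
1. both offcuts lie in the knock bin (horizontal distance between each of offcut_a_mid, offcut_b_mid and bin below 0.058 m and height (world z) of each of offcut_a_mid, offcut_b_mid below 0.066 m), for 0.2 s.
2. the key's splines have meshed: its stem stands at least 15 mm deep in the socket (horizontal distance between key_grip and socket below 0.006 m and angle between key_grip's own z axis and vertical below 0.12 rad and z of key_grip in the frame of socket below 0.052 m), for 0.1 s.
At the end, for the whole second after the job is handed in: Offcuts in the bin; key upright in the socket (6 mm, 0.12 rad), flange within 2.5 mm of the grinder top, interlock pressed over 6 mm, gripper still gripping it (over 2 N) through the last second; cups, tamper and portafilter within 30 mm of their start (all of step 1 and horizontal distance between key_grip and socket below 0.006 m and angle between key_grip's own z axis and vertical below 0.12 rad and z of key_grip in the frame of socket below 0.0355 m and value of joint interlock above 0.006 m and contact force between the fingers and key above 2 N and distance of each of cup_a, cup_b, tamper, portafilter from where it was at the start of the episode below 0.03 m); the arm keeps its last pose, push and grip.
It fails at once if a cup, the tamper or the portafilter is knocked over or shoved more than 30 mm (distance of any of cup_a, cup_b, tamper, portafilter from where it was at the start of the episode above 0.03 m or angle between any of cup_a, cup_b, tamper, portafilter's own z axis and vertical above 0.5 rad).
It also fails if it takes over 61 s, if anything falls off the work surface, if the arm or the gripper's body presses on something with over 40 N, if the wrist force passes 120 N, or if a joint passes its speed limit or range.

ROBOT

A 6-joint arm with a two-finger parallel gripper is mounted at the origin on the work surface. World frame = base frame: x ahead of the robot, y to its left, z up, the work surface at z = 0. Lengths are in m, angles in rad, forces in N, time in s.
With the tool pointing down it reaches from about 0.275 to 0.775 m from the base axis. Payload 14.6 kg.
Tool frame: the origin (TCP) lies midway between the tips of the shut fingers; the grasp point (between the pads) lies 19 mm behind it (tcp_to_grasp is the distance from the TCP to the grasp point, in m); z points along the fingers, y is the line along which they close (so a half turn about z gives the same grasp; the last joint's range is limited). The gripper opens to 85 mm and grips with 20 to 120 N. Pads are 22 mm wide; open, the fingers measure 114 mm over their backs; the gripper's body (76 mm by 85 mm) begins 54 mm behind the grasp point. The pads swing forward as they close: fully open they stand 13 mm farther back than shut.
Start: joints at [1.067, 0.263, -0.048, 1.259, 0, 1.415], TCP at [0.179, 0.493, 0.231] pointing down, gripper open.
Joint ranges: [-2.65, 2.65], [-0.89, 1.7], [-1.18, 1.37], [-2.13, 2.11], [-1.35, 1.29], [-3.14, 3.14]. Speed limits (rad/s): [1.89, 1.89, 2.57, 2.79, 3.14, 3.14].

INTERFACE

Orientations are given as [roll, pitch, yaw] about the fixed x, y, z axes, in that order (R = Rz(yaw) Ry(pitch) Rx(roll)).
In Python, from plant import * gives the robot as it stands.
- The arm moves only by the tool send_rows, never from a script. Its argument "plan" is text: rows parted by semicolons, each of 6 numbers parted by spaces: the shift along the tool's x, y, z in m, then the turn, a rotation vector about the tool's x, y, z in degrees. In form: x y z wx wy wz; .... A call has 1 to 5 rows; each row shifts and turns the commanded pose from where the row before left it, along the tool's axes as they then stand; what a row does not reach is not made up. A row lasts 1/8 s, in which the tool goes at most 62.5 mm and 10.7 degrees, less where a joint would pass 70% of its speed; a pose out of reach is approached as far as the arm can. A call with a gripper value outside its range is refused whole. "gripper" is the opening, from 0 (shut) to 1 (fully open), set as the call begins (left out, the last holds). The fingers move at their own pace and stop on an object; "newtons" is the grip in N (left out, the last holds). Time passes only in rows, so rows that do not move let the fingers close. It gives the time, the measured TCP pose, the force, the opening and the grip force at its end, in the units of the state.
- state(): the state, without advancing time (a new reading comes with each control period).
- camera(name): name is "scene" or "top"; returns a dict with "color" (384x512x3 uint8, red, green, blue), "fx", "fy", "cx", "cy" (pixels), "rvec" (rotation vector, rad) and "tvec" (3), from world to camera coordinates, as OpenCV has them. Camera axes: x right, y down, z forward; pixel columns grow to the right and rows downward; lengths in m; the calibration is good to about 2 mm. A picture is of the moment at which its call begins. There is no depth.
- hand_in(): hands the job in; it is judged then, once.
The state is a dict: "time": time; "qpos": joint angles; "joint_velocities": joint speeds; "tau": joint torques, N m; "position": TCP position; "tcp_rot": TCP orientation; "ft_force": force on the tool from outside, world axes, zero at the start; "moment": the same for the moment, N m; "opening": opening from 0.0 (shut) to 1.0 (fully open); "finger_force": force on a finger pad.
Only numpy, scipy, OpenCV 4.12 (cv2) and the standard library are available. Lean on these libraries where they do the work, as an engineer would, in place of code of your own. Each camera call takes 0.05 s, during which the arm holds its last target. There are 200 camera calls.

## Working session

There is one attempt and no reset: what is moved stays moved. The work goes in short steps, Python scripts to look and compute and a tool call to move; the robot and the scene stay as the last step left them, time stands still between calls to the robot, and variables do not carry over. Pictures are saved under pics/ and viewed, at most 10 in all, crops included, and the job is handed in when it is done.

Besides the shell and the picture viewer there is one more tool, called after "Call:" as name(argument=value, ...), one argument or row to a line, values as JSON. send_rows: Moves the arm, as the interface text tells. Its arguments: {"type":"object","properties":{"plan":{"type":"string"},"gripper":{"type":"number"},"newtons":{"type":"number"}},"required":["plan"]}

```bash
mkdir -p pics; cat > h.py <<'E'
from plant import *
import numpy as np, cv2
def snap(n,f=None):
    c=camera(n)
    if f: cv2.imwrite('pics/'+f,c["color"][:,:,::-1])
    np.save('pics/'+n+'.npy',c["color"]); return c
def ray(c,u,v,z):
    R=cv2.Rodrigues(np.array(c["rvec"],float))[0]; t=np.array(c["tvec"],float).ravel()
    o=-R.T@t; d=R.T@np.array([(u-c["cx"])/c["fx"],(v-c["cy"])/c["fy"],1])
    return o+d*(z-o[2])/d[2]
def proj(c,p):
    K=np.array([[c["fx"],0,c["cx"]],[0,c["fy"],c["cy"]],[0,0,1]])
    return cv2.projectPoints(np.array(p,float).reshape(-1,3),np.array(c["rvec"],float),np.array(c["tvec"],float),K,None)[0].reshape(-1,2)
E
python3 - <<'E'
from h import *
a=snap("top","top1.png");b=snap("scene","scene1.png")
for c in(a,b):
    R=cv2.Rodrigues(np.array(c["rvec"],float))[0]; print(-R.T@np.ravel(c["tvec"]),c["fx"],R[2])
s=state();print(s)
E
```

```text
[ 0.54973408 -0.00518349  1.15183231] 378.13379931329956 [ 0.05416308  0.01109306 -0.99847048]
[0.97460653 0.50643392 0.89536471] 470.27157881748406 [-0.35599439 -0.47588313 -0.80424078]
{'time': 0.1, 'qpos': array([ 1.06669131e+00,  2.63467332e-01, -4.88702269e-02,  1.25941307e+00,
        6.76591048e-06,  1.41546939e+00]), 'joint_velocities': array([ 1.26703832e-03, -3.00756797e-03,  1.92883623e-03, -6.54206814e-05,
       -7.26808673e-04, -9.17278060e-04]), 'tau': array([ 3.25523215e-03, -6.38577676e+01,  3.85062397e+01,  1.00160757e-02,
       -1.49085361e-05, -1.54586274e-05]), 'position': array([0.1793118 , 0.49316107, 0.2308784 ]), 'tcp_rot': array([-3.14065088e+00, -1.54318329e-04,  2.79281450e+00]), 'ft_force': array([ 0.18527441,  0.04911268, -0.15140245]), 'moment': array([-0.04342801,  0.02740522,  0.00239089]), 'finger_force': 0.0, 'opening': 1.0034810049055352}
```

View pics/top1.png

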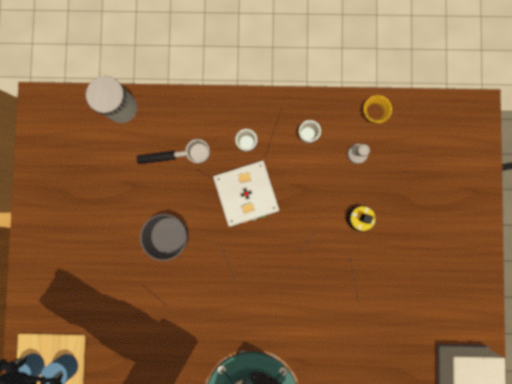

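View pics/scene1.png

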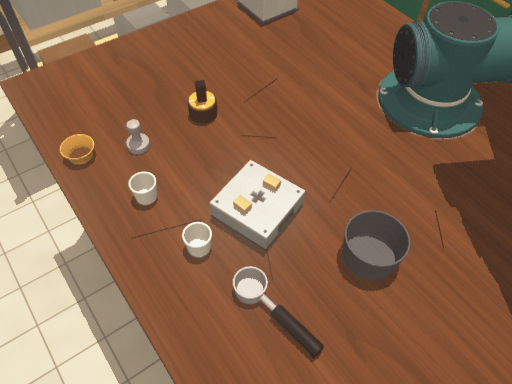

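The top view shows the grinder at about (247,193), offcuts at (244,178) and (248,208), the bin at (164,236), and the key in its stand at (362,218). In the scene view the socket is at about (258,196) and the key handle top at (201,86). Next I'll measure with masks.

```bash
cat >> h.py <<'E'
def comps(m,amin=8):
    n,l,s,ce=cv2.connectedComponentsWithStats(m.astype(np.uint8),connectivity=8)
    return [(s[i][4],ce[i].round(2).tolist(),s[i][:4].tolist(),l==i) for i in range(1,n) if s[i][4]>=amin]
def rect(m):
    cs=max(cv2.findContours(m.astype(np.uint8),cv2.RETR_EXTERNAL,cv2.CHAIN_APPROX_NONE)[0],key=cv2.contourArea)
    return cs[:,0].astype(float)
def plane(c,pts,z): return np.array([ray(c,u,v,z)[:2] for u,v in pts])
E
python3 - <<'E'
from h import *
for n,roi in(("top",(205,155,285,230)),("scene",(195,150,315,250))):
    c=camera(n); im=c["color"].astype(int); H=cv2.cvtColor(c["color"],cv2.COLOR_RGB2HSV).astype(int)
    box=np.zeros(im.shape[:2],bool); box[roi[1]:roi[3],roi[0]:roi[2]]=1
    wood=box&(H[...,1]>70)&(H[...,2]>170)&(H[...,0]>8)&(H[...,0]<30)
    white=box&(H[...,1]<45)&(H[...,2]>(185 if n=="top" else 150))
    print(n)
    for a,ce,bb,m in comps(wood):
        q=plane(c,rect(m),.08).astype(np.float32)*1000
        print(' wood',a,ce,'z.08:',ray(c,*ce,.08).round(4),cv2.minAreaRect(q))
    if n=="top":
        big=max(comps(white),key=lambda t:t[0])
        q=plane(c,rect(big[3]),.06).astype(np.float32)*1000
        print(' grinder',cv2.minAreaRect(q))
    # key brass/yellow flange
    br=(H[...,1]>140)&(H[...,2]>150)&(H[...,0]>18)&(H[...,0]<35)
    for a,ce,bb,m in comps(br,20): 
        cs=np.float32(rect(m)); print(' brass',a,ce,bb,ray(c,*ce,.051).round(4))
    red=box&(H[...,1]>120)&((H[...,0]<6)|(H[...,0]>172)); 
    for a,ce,bb,m in comps(red,1): print(' red',a,ce,ray(c,*ce,.06-.026).round(4))
    dark=box&(im.max(2)<110)
    for a,ce,bb,m in comps(dark,3): print(' dark',a,ce,ray(c,*ce,.06).round(4))
a=camera("top")["color"];b=camera("scene")["color"]
f=lambda i,x,y,w,h,s:cv2.resize(i[y:y+h,x:x+w],None,fx=s,fy=s,interpolation=cv2.INTER_CUBIC)
o=np.vstack([np.hstack([f(a,212,157,70,52,5.4)[:280,:378],f(a,335,190,70,52,5.4)[:280,:378]]),np.hstack([f(b,205,155,100,90,3.1)[:279,:310],f(b,180,75,50,55,5.08)[:279,:254],np.zeros((279,192,3),np.uint8)])])
cv2.imwrite('pics/crop1.png',o[:,:,::-1])
E
```

```text
top
 wood 102 [244.17, 177.34] z.08: [0.6515 0.0328 0.08  ] ((651.4505004882812, 32.84635925292969), (24.656251907348633, 32.94009780883789), 12.4552583694458)
 wood 95 [247.54, 207.63] z.08: [0.5656 0.0215 0.08  ] ((565.7117919921875, 21.471820831298828), (24.1961669921875, 32.091209411621094), 22.933273315429688)
 grinder ((607.0839233398438, 28.25194549560547), (150.3167724609375, 148.86721801757812), 19.41001319885254)
 brass 373 [378.75, 106.85] [364, 95, 28, 28] [ 0.87   -0.3577  0.051 ]
 brass 316 [362.49, 218.32] [351, 206, 25, 25] [ 0.5417 -0.3114  0.051 ]
 red 20 [245.8, 193.4] [0.6083 0.0286 0.034 ]
 dark 3 [242.33, 194.33] [0.604  0.0378 0.06  ]
scene
 wood 142 [271.48, 180.22] z.08: [0.5662 0.0221 0.08  ] ((566.0036010742188, 21.982173919677734), (25.37047004699707, 33.59328842163086), 20.153066635131836)
 wood 162 [242.05, 202.4] z.08: [0.6529 0.034  0.08  ] ((654.0140991210938, 36.60919952392578), (28.593114852905273, 39.132137298583984), 12.40621566772461)
 brass 87 [209.11, 99.46] [205, 91, 10, 17] [ 0.5257 -0.3006  0.051 ]
 brass 80 [194.05, 100.41] [189, 92, 13, 16] [ 0.5597 -0.3197  0.051 ]
 dark 769 [256.17, 230.12] [0.661  0.0971 0.06  ]
```

View pics/crop1.png

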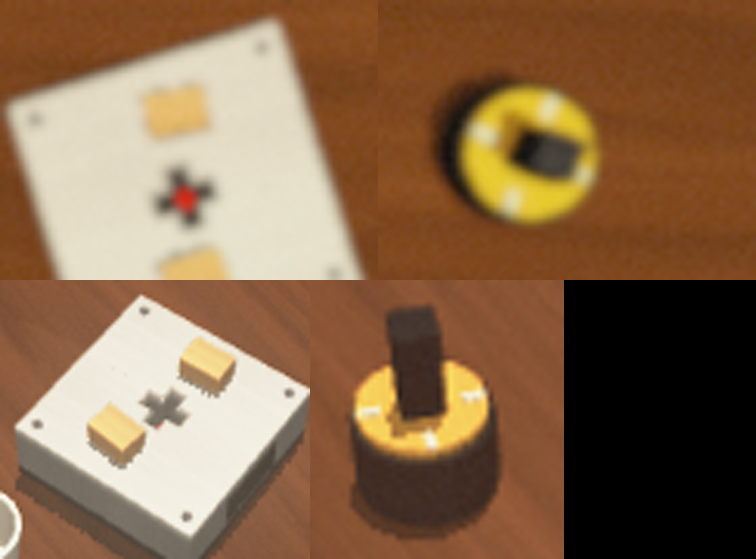

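The crops confirm the layout. The socket cross lies in line with the housing (yaw about 19°), the offcuts sit on either side of it, and the flange has four white marks. Next come the bin, the key yaw and a row helper.

```bash
cat >> h.py <<'E'
from scipy.spatial.transform import Rotation as Ro
def go(*tg):
    "targets (x,y,z,yawdeg,rows), tool down; starts from measured pose (assumed commanded)"
    s=state(); p=s["position"].copy(); R=Ro.from_euler('xyz',s["tcp_rot"])
    for x,y,z,yw,n in tg:
        T=Ro.from_euler('xyz',[180,0,yw],degrees=True); p1=np.array([x,y,z]); w=(R.inv()*T).as_rotvec(degrees=True)/n; dp=(p1-p)/n
        for i in range(n):
            d=R.inv().apply(dp); print(' '.join(f'{v:.4f}' for v in d),' '.join(f'{v:.2f}' for v in w),end='; ')
            R=R*Ro.from_rotvec(w,degrees=True)
        p=p1; print()
E
python3 - <<'E'
from h import *
c=camera("top"); im=c["color"].astype(int); H=cv2.cvtColor(c["color"],cv2.COLOR_RGB2HSV).astype(int)
b=np.zeros(im.shape[:2],bool); b[200:270,130:200]=1
m=b&(H[...,1]<90)&(im.max(2)<130); t=max(comps(m),key=lambda t:t[0]); (x,y),r=cv2.minEnclosingCircle(rect(t[3]).astype(np.float32))
print('bin',t[:3],(x,y,r),ray(c,x,y,.08),r/378*1.07)
for n,(x0,y0,x1,y1) in(("top",(345,200,380,236)),("scene",(182,74,224,128))):
    c=camera(n); im=c["color"].astype(int); H=cv2.cvtColor(c["color"],cv2.COLOR_RGB2HSV).astype(int)
    b=np.zeros(im.shape[:2],bool); b[y0:y1,x0:x1]=1
    k=b&(im[...,2]>105)&(im[...,0]>150)
    for a,ce,bb,m in comps(k,3): print(n,' mark',a,ce,ray(c,*ce,.051).round(4))
    fl=b&(im[...,0]>130)&(im[...,1]>100); 
    q=plane(c,np.vstack([rect(cv2.morphologyEx(fl.astype(np.uint8),cv2.MORPH_CLOSE,np.ones((9,9))))]),.051)*1000
    print(' flange fit',cv2.fitEllipse(q.astype(np.float32)))
    if n=="top":
        d=b&(im.max(2)<75); 
        for t in comps(d,10): print(' dark',t[:3],ray(c,*t[1],.105),cv2.minAreaRect(plane(c,rect(t[3]),.105).astype(np.float32)*1000))
print(proj(camera("scene"),[(.542,-.311,.105)]))
go((.652,.033,.16,102.5,12),(.652,.033,.065,102.5,3))
E
```

```text
bin (np.int32(1674), [163.46, 236.59], [141, 214, 47, 46]) (163.7974395751953, 236.97572326660156, 23.591747283935547) [0.47793051 0.25650008 0.08      ] 0.06678087194129904
top  mark 15 [366.47, 209.67] [ 0.567  -0.3228  0.051 ]
top  mark 16 [354.19, 214.38] [ 0.5527 -0.2874  0.051 ]
top  mark 7 [372.71, 222.0] [ 0.5317 -0.341   0.051 ]
top  mark 16 [359.5, 226.81] [ 0.5171 -0.3029  0.051 ]
 flange fit ((542.3424682617188, -312.85577392578125), (71.52936553955078, 71.79621124267578), 73.7422866821289)
 dark (np.int32(92), [349.49, 214.53], [346, 205, 13, 24]) [ 0.55183787 -0.26064229  0.105     ] ((549.6968994140625, -263.467041015625), (28.07916259765625, 64.94155883789062), 78.0994873046875)
 dark (np.int32(55), [364.82, 218.02], [360, 215, 11, 7]) [ 0.54309132 -0.30281589  0.105     ] ((542.74365234375, -303.1790771484375), (26.041460037231445, 16.59425163269043), 72.63525390625)
scene  mark 13 [211.62, 97.31] [ 0.5159 -0.3038  0.051 ]
scene  mark 13 [191.08, 100.62] [ 0.5664 -0.3234  0.051 ]
scene  mark 13 [203.23, 106.23] [ 0.5516 -0.2878  0.051 ]
 flange fit ((542.7929077148438, -310.67364501953125), (66.75301361083984, 68.16157531738281), 118.73023223876953)
[[200.0295527   83.48741187]]
-0.0501 -0.0226 0.0059 -0.00 0.00 4.79; -0.0518 -0.0183 0.0059 -0.00 0.00 4.79; -0.0532 -0.0139 0.0059 -0.00 0.00 4.79; -0.0542 -0.0094 0.0059 -0.00 0.00 4.79; -0.0548 -0.0049 0.0059 -0.00 0.00 4.79; -0.0550 -0.0003 0.0059 -0.00 0.00 4.79; -0.0548 0.0043 0.0059 -0.00 0.00 4.79; -0.0543 0.0089 0.0059 -0.00 0.00 4.79; -0.0533 0.0134 0.0059 -0.00 0.00 4.79; -0.0520 0.0178 0.0059 -0.00 0.00 4.79; -0.0504 0.0221 0.0059 -0.00 0.00 4.79; -0.0483 0.0262 0.0059 -0.00 0.00 4.79; 
-0.0000 -0.0000 0.0317 -0.00 -0.00 0.00; -0.0000 -0.0000 0.0317 -0.00 -0.00 0.00; -0.0000 -0.0000 0.0317 -0.00 -0.00 0.00;
```

Call:
send_rows(
  plan="-0.050 -0.0226 0.006 0 0 4.79; -0.0518 -0.0183 0.006 0 0 4.79; -0.0532 -0.0139 0.006 0 0 4.79; -0.0542 -0.0094 0.006 0 0 4.79; -0.0548 -0.0049 0.006 0 0 4.79",
  gripper=0.8,
  newtons=25,
)

```text
time: 1.12
position: [0.3775, 0.3003, 0.2013]
tcp_rot: [3.141, 0.0, 2.372]
ft_force: [0.5, -0.1, -0.9]
opening: 0.802
finger_force: 0.0
```

Call:
send_rows(
  plan="-0.055 -0.0003 0.006 0 0 4.79; -0.0548 0.0043 0.006 0 0 4.79; -0.0543 0.0089 0.006 0 0 4.79; -0.0533 0.0134 0.006 0 0 4.79; -0.052 0.0178 0.006 0 0 4.79",
)

```text
time: 1.75
position: [0.5745, 0.1084, 0.1711]
tcp_rot: [3.141, 0.0, 1.954]
ft_force: [0.1, 1.1, 0.2]
opening: 0.799
finger_force: 0.0
```

Call:
send_rows(
  plan="-0.0504 0.0221 0.006 0 0 4.79; -0.0483 0.0262 0.006 0 0 4.79; 0 0 0 0 0 0",
)

```text
time: 2.12
position: [0.6539, 0.0305, 0.1577]
tcp_rot: [-3.141, 0.0, 1.785]
ft_force: [-1.0, 0.3, -0.0]
opening: 0.802
finger_force: 0.0
```

Call:
send_rows(
  plan="0.003 -0.0015 0.035 0 0 0; 0 0 0.035 0 0 0; 0 0 0.0227 0 0 0; 0 0 0 0 0 0",
)

```text
time: 2.62
position: [0.6487, 0.0365, 0.0655]
tcp_rot: [-3.139, -0.001, 1.79]
ft_force: [0.6, 0.3, 0.9]
opening: 0.798
finger_force: 0.0
```

Call:
send_rows(
  plan="0 0 0 0 0 0; 0 0 0 0 0 0; 0 0 0 0 0 0; 0 0 0 0 0 0",
  gripper=0.1,
)

```text
time: 3.12
position: [0.6506, 0.0359, 0.0677]
tcp_rot: [3.14, 0.0, 1.79]
ft_force: [-1.0, 0.4, 6.7]
opening: 0.274
finger_force: 25.7
```

```bash
python3 - <<'E'
from h import *
s=state();print(s['position'],s['opening'],s['finger_force'])
p=s['position']
go((p[0],p[1],.13,102.3,2),(.478,.236,.13,102.3,5),(.478,.236,.075,102.3,2))
E
```

```text
[0.65056296 0.03589295 0.06772478] 0.27416850351293515 25.74209600687027
-0.0000 0.0000 -0.0311 0.05 0.01 0.12; -0.0000 0.0000 -0.0311 0.05 0.01 0.12; 
0.0465 -0.0252 -0.0000 -0.00 0.00 0.00; 0.0465 -0.0252 -0.0000 -0.00 0.00 0.00; 0.0465 -0.0252 -0.0000 -0.00 0.00 0.00; 0.0465 -0.0252 -0.0000 -0.00 0.00 0.00; 0.0465 -0.0252 -0.0000 -0.00 0.00 0.00; 
0.0000 -0.0000 0.0275 -0.00 0.00 0.00; 0.0000 -0.0000 0.0275 -0.00 0.00 0.00;
```

Call:
send_rows(
  plan="0 0 -0.031 0 0 0; 0 0 -0.034 0 0 0; 0.0465 -0.0252 0 0 0 0; 0.0465 -0.0252 0 0 0 0; 0.0465 -0.0252 0 0 0 0",
)

```text
time: 3.75
position: [0.5451, 0.1566, 0.1322]
tcp_rot: [3.141, -0.0, 1.789]
ft_force: [1.0, 0.5, -0.6]
opening: 0.271
finger_force: 25.0
```

Call:
send_rows(
  plan="0.0465 -0.0252 0 0 0 0; 0.0465 -0.0252 0 0 0 0; 0 0 0.03 0 0 0; 0 0 0.03 0 0 0; 0 0 0 0 0 0",
)

```text
time: 4.38
position: [0.4756, 0.2352, 0.0707]
tcp_rot: [-3.139, 0.0, 1.79]
ft_force: [0.4, -0.1, 0.2]
opening: 0.271
finger_force: 25.0
```

Call:
send_rows(
  plan="0 0 0 0 0 0; 0 0 0 0 0 0; 0 0 0 0 0 0",
  gripper=0.5,
)

```text
time: 4.75
position: [0.4771, 0.2355, 0.0723]
tcp_rot: [3.14, -0.0, 1.789]
ft_force: [0.3, -0.7, 0.4]
opening: 0.501
finger_force: 0.0
```

```bash
python3 - <<'E'
from h import *
s=state();print(s['position'],s['opening'],s['finger_force'])
p=s['position']
go((p[0],p[1],.14,102.3,2),(.566,.022,.14,111,5),(.566,.022,.070,111,2))
E
```

```text
[0.47710393 0.23553086 0.0723415 ] 0.5005054797900688 0.0
0.0000 0.0000 -0.0338 0.04 -0.00 0.11; 0.0000 0.0000 -0.0338 0.04 -0.00 0.11; 
-0.0455 0.0083 0.0000 0.00 0.00 -1.74; -0.0457 0.0069 0.0000 0.00 0.00 -1.74; -0.0459 0.0055 0.0000 0.00 0.00 -1.74; -0.0461 0.0041 0.0000 0.00 0.00 -1.74; -0.0462 0.0027 0.0000 0.00 0.00 -1.74; 
0.0000 -0.0000 0.0350 -0.00 0.00 0.00; 0.0000 -0.0000 0.0350 -0.00 0.00 0.00;
```

Call:
send_rows(
  plan="0 0 -0.034 0 0 0; 0 0 -0.034 0 0 0; -0.0455 0.0083 0 0 0 -1.74; -0.0457 0.0069 0 0 0 -1.74; -0.0459 0.0055 0 0 0 -1.74",
)

```text
time: 5.38
position: [0.5311, 0.1064, 0.1401]
tcp_rot: [3.141, 0.0, 1.882]
ft_force: [0.6, -0.9, 0.9]
opening: 0.501
finger_force: 0.0
```

Call:
send_rows(
  plan="-0.0461 0.0041 0 0 0 -1.74; -0.0462 0.0027 0 0 0 -1.74; 0 0 0 0 0 0; 0 0 0 0 0 0",
  gripper=0.75,
)

```text
time: 5.88
position: [0.5662, 0.0225, 0.1397]
tcp_rot: [-3.142, -0.0, 1.941]
ft_force: [0.4, -0.5, -0.4]
opening: 0.756
finger_force: 0.0
```

```bash
python3 - <<'E'
from h import *
s=state();print(s['position'])
c=camera("top");H=cv2.cvtColor(c["color"],cv2.COLOR_RGB2HSV).astype(int)
m=(H[...,1]>70)&(H[...,2]>140)&(H[...,0]>8)&(H[...,0]<30); m[:,:135]=0;m[:,200:]=0;m[:205]=0;m[270:]=0
for t in comps(m,5):print(t[:3],ray(c,*t[1],.024))
go((.566,.022,.070,111,3))
E
```

```text
[0.5662408  0.0225042  0.13972675]
(np.int32(138), [174.85, 235.24], [168, 229, 15, 13]) [0.48000157 0.23738657 0.024     ]
-0.0003 -0.0002 0.0232 0.00 -0.00 0.08; -0.0003 -0.0002 0.0232 0.00 -0.00 0.08; -0.0003 -0.0002 0.0232 0.00 -0.00 0.08;
```

First offcut is in the bin. Taking the second.

Call:
send_rows(
  plan="0 0 0.0232 0 0 0; 0 0 0.0232 0 0 0; 0 0 0.0232 0 0 0; 0 0 0 0 0 0",
)

```text
time: 6.42
position: [0.5652, 0.0234, 0.0691]
tcp_rot: [-3.139, -0.001, 1.943]
ft_force: [1.1, -0.3, 0.7]
opening: 0.749
finger_force: 0.0
```

Call:
send_rows(
  plan="0 0 0 0 0 0; 0 0 0 0 0 0; 0 0 0 0 0 0; 0 0 0 0 0 0",
  gripper=0.1,
)

```text
time: 6.92
position: [0.5669, 0.0225, 0.071]
tcp_rot: [3.14, 0.0, 1.941]
ft_force: [-0.9, 1.6, 6.5]
opening: 0.273
finger_force: 24.5
```

```bash
python3 - <<'E'
from h import *
s=state();print(s['position'],s['opening'],s['finger_force'])
p=s['position']
go((p[0],p[1],.14,111,2),(.478,.276,.14,111,5),(.478,.276,.08,111,2))
E
```

```text
[0.56691039 0.02248734 0.07102765] 0.2734129794072535 24.53445553779602
-0.0000 0.0001 -0.0345 0.04 0.01 0.12; -0.0000 0.0000 -0.0345 0.04 0.01 0.12; 
0.0537 0.0016 0.0000 0.00 -0.00 -0.00; 0.0537 0.0016 0.0000 0.00 -0.00 -0.00; 0.0537 0.0016 0.0000 0.00 -0.00 -0.00; 0.0537 0.0016 0.0000 0.00 -0.00 -0.00; 0.0537 0.0016 0.0000 0.00 -0.00 -0.00; 
0.0000 -0.0000 0.0300 0.00 0.00 0.00; 0.0000 -0.0000 0.0300 0.00 0.00 0.00;
```

Call:
send_rows(
  plan="0 0 -0.0345 0 0 0; 0 0 -0.0345 0 0 0; 0.0537 0.0016 0 0 0 0; 0.0537 0.0016 0 0 0 0; 0.0537 0.0016 0 0 0 0",
)

```text
time: 7.55
position: [0.5121, 0.1756, 0.1397]
tcp_rot: [3.14, 0.0, 1.941]
ft_force: [0.3, 0.3, -0.5]
opening: 0.27
finger_force: 25.0
```

Call:
send_rows(
  plan="0.0537 0.0016 0 0 0 0; 0.0537 0.0016 0 0 0 0; 0 0 0.03 0 0 0; 0 0 0.03 0 0 0; 0 0 0 0 0 0",
)

```text
time: 8.18
position: [0.4756, 0.2752, 0.0781]
tcp_rot: [-3.139, 0.0, 1.942]
ft_force: [-0.5, 0.0, 1.4]
opening: 0.27
finger_force: 25.0
```

Call:
send_rows(
  plan="0 0 0 0 0 0; 0 0 0 0 0 0; 0 0 0 0 0 0",
  gripper=0.5,
)

```text
time: 8.55
position: [0.4771, 0.2756, 0.0798]
tcp_rot: [3.14, -0.0, 1.941]
ft_force: [-0.1, 0.8, 0.5]
opening: 0.498
finger_force: 0.0
```

```bash
python3 - <<'E'
from h import *
s=state();print(s['position'],s['opening'],s['finger_force'])
p=s['position']
go((p[0],p[1],.17,111.2,2),(.542,-.313,.17,68.5,12))
E
```

```text
[0.47709941 0.27558482 0.07978004] 0.49804433011648647 0.0
0.0000 0.0001 -0.0451 0.04 -0.00 0.01; 0.0000 0.0000 -0.0451 0.04 -0.00 0.01; 
-0.0477 -0.0127 -0.0000 -0.00 -0.00 3.56; -0.0484 -0.0097 -0.0000 -0.00 -0.00 3.56; -0.0489 -0.0067 -0.0000 -0.00 -0.00 3.56; -0.0492 -0.0036 -0.0000 -0.00 -0.00 3.56; -0.0493 -0.0006 -0.0000 -0.00 -0.00 3.56; -0.0493 0.0025 0.0000 -0.00 -0.00 3.56; -0.0490 0.0055 0.0000 -0.00 -0.00 3.56; -0.0486 0.0086 0.0000 -0.00 -0.00 3.56; -0.0480 0.0116 0.0000 -0.00 -0.00 3.56; -0.0472 0.0145 0.0000 -0.00 -0.00 3.56; -0.0462 0.0174 0.0000 -0.00 -0.00 3.56; -0.0450 0.0203 0.0000 -0.00 -0.00 3.56;
```

Call:
send_rows(
  plan="0 0 -0.045 0 0 0; 0 0 -0.045 0 0 0; -0.0477 -0.0127 0 0 0 3.56; -0.0484 -0.0097 0 0 0 3.56; -0.0489 -0.0067 0 0 0 3.56",
)

```text
time: 9.18
position: [0.4931, 0.1269, 0.1696]
tcp_rot: [3.141, 0.0, 1.753]
ft_force: [1.4, 0.0, 0.1]
opening: 0.498
finger_force: 0.0
```

Call:
send_rows(
  plan="-0.0492 -0.0036 0 0 0 3.56; -0.0493 -0.0006 0 0 0 3.56; -0.0493 0.0025 0 0 0 3.56; -0.049 0.0055 0 0 0 3.56; -0.0486 0.0086 0 0 0 3.56",
  gripper=0.7,
)

```text
time: 9.8
position: [0.5202, -0.1186, 0.1695]
tcp_rot: [3.141, 0.0, 1.442]
ft_force: [-0.2, 0.5, 0.5]
opening: 0.703
finger_force: 0.0
```

Call:
send_rows(
  plan="-0.048 0.0116 0 0 0 3.56; -0.0472 0.0145 0 0 0 3.56; -0.0462 0.0174 0 0 0 3.56; -0.045 0.0203 0 0 0 3.56; 0 0 0 0 0 0",
)

```text
time: 10.42
position: [0.5418, -0.3162, 0.1687]
tcp_rot: [3.141, 0.0, 1.192]
ft_force: [0.5, 1.1, 0.3]
opening: 0.697
finger_force: 0.0
```

```bash
python3 - <<'E'
from h import *
s=state();print(s['position'],np.degrees(s['tcp_rot']))
c=snap("scene");H=cv2.cvtColor(c["color"],cv2.COLOR_RGB2HSV).astype(int)
m=(H[...,1]>70)&(H[...,2]>120)&(H[...,0]>8)&(H[...,0]<30); m[:,:320]=0;m[:,420:]=0;m[:200]=0;m[290:]=0
t=snap("top");H=cv2.cvtColor(t["color"],cv2.COLOR_RGB2HSV).astype(int)
m=(H[...,1]>70)&(H[...,2]>140)&(H[...,0]>8)&(H[...,0]<30); m[:,:135]=0;m[:,200:]=0;m[:205]=0;m[270:]=0
for q in comps(m,5):print(q[:3],ray(t,*q[1],.024))
o=np.hstack([c["color"][60:300,140:420],t["color"][150:250,120:400].repeat(1,0)[:, :]]) if 0 else np.vstack([c["color"][60:300,140:420],t["color"][160:260,130:410]])
cv2.imwrite('pics/pre.png',cv2.resize(o,None,fx=1.7,fy=1.7,interpolation=2)[:,:,::-1])
go((.542,-.313,.17,68.5,1),(.542,-.313,.064,68.5,4))
E
```

```text
[ 0.5417765  -0.31622568  0.16865126] [1.79980575e+02 2.42209850e-02 6.82885757e+01]
(np.int32(154), [142.18, 216.1], [135, 210, 21, 14]) [0.53483551 0.3369128  0.024     ]
(np.int32(219), [191.91, 217.21], [178, 210, 22, 17]) [0.53454687 0.18810765 0.024     ]
(np.int32(274), [168.66, 235.43], [155, 229, 28, 14]) [0.4790558  0.25582281 0.024     ]
(np.int32(10), [136.8, 232.0], [135, 231, 4, 3]) [0.48724781 0.3512769  0.024     ]
(np.int32(10), [139.6, 252.0], [137, 251, 6, 3]) [0.42828234 0.34074787 0.024     ]
(np.int32(9), [184.0, 252.89], [182, 252, 5, 3]) [0.42846311 0.20854769 0.024     ]
(np.int32(5), [180.0, 258.8], [178, 258, 5, 2]) [0.41082087 0.21990203 0.024     ]
0.0003 0.0002 -0.0010 -0.01 -0.01 -0.01; 
-0.0000 -0.0000 0.0265 -0.00 -0.00 -0.00; -0.0000 -0.0000 0.0265 -0.00 -0.00 -0.00; -0.0000 -0.0000 0.0265 -0.00 -0.00 -0.00; -0.0000 -0.0000 0.0265 -0.00 -0.00 -0.00;
```

View pics/pre.png

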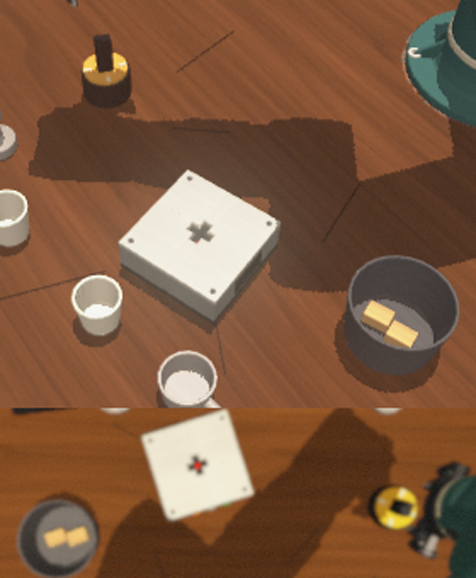

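Both offcuts lie in the bin, at crop positions about (380,315) and (402,333). The top is clear, and the gripper hangs over the key.

Call:
send_rows(
  plan="0 0 0.026 0 0 0; 0 0 0.026 0 0 0; 0 0 0.026 0 0 0; 0 0 0.026 0 0 0; 0 0 0 0 0 0",
)

```text
time: 11.15
position: [0.5411, -0.3112, 0.0641]
tcp_rot: [-3.139, -0.001, 1.197]
ft_force: [-0.5, -0.5, 0.6]
opening: 0.701
finger_force: 0.0
```

Call:
send_rows(
  plan="0 0 0 0 0 0; 0 0 0 0 0 0; 0 0 0 0 0 0; 0 0 0 0 0 0",
  gripper=0.0,
  newtons=80,
)

```text
time: 11.65
position: [0.5425, -0.3133, 0.0665]
tcp_rot: [3.14, 0.0, 1.196]
ft_force: [0.3, 1.6, 7.2]
opening: 0.274
finger_force: 79.1
```

Call:
send_rows(
  plan="0 0 -0.02 0 0 0; 0 0 -0.03 0 0 0; 0 0 -0.04 0 0 0; 0 0 0 0 0 0",
)

```text
time: 12.15
position: [0.5431, -0.314, 0.1584]
tcp_rot: [3.136, 0.001, 1.196]
ft_force: [-0.1, -0.9, -2.8]
opening: 0.273
finger_force: 78.9
```

```bash
python3 - <<'E'
from h import *
s=state();print(s['position'],np.degrees(s['tcp_rot']),s['opening'],s['finger_force'],s['ft_force'])
c=snap("scene")
cv2.imwrite('pics/lift.png',cv2.resize(c["color"][0:160,120:320],None,fx=3.5,fy=3.5,interpolation=2)[:,:,::-1])
go((.607,.0283,.155,109.4,8))
E
```

```text
[ 0.54307935 -0.31396808  0.1583721 ] [1.79696668e+02 8.54824690e-02 6.85206104e+01] 0.27309398347452163 78.92779469490051 [-0.05993017 -0.89488959 -2.76181653]
0.0427 -0.0081 0.0001 0.02 0.01 -5.11; 0.0433 -0.0043 0.0001 0.02 0.01 -5.11; 0.0435 -0.0004 0.0001 0.02 0.01 -5.11; 0.0433 0.0035 0.0001 0.02 0.01 -5.11; 0.0429 0.0073 0.0002 0.02 0.01 -5.11; 0.0420 0.0111 0.0002 0.02 0.01 -5.11; 0.0409 0.0148 0.0002 0.02 0.01 -5.11; 0.0394 0.0184 0.0002 0.02 0.01 -5.11;
```

View pics/lift.png

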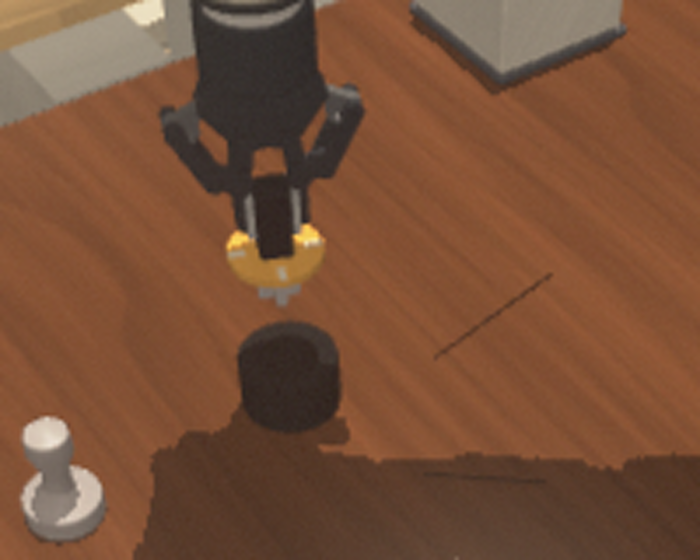

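The key hangs upright in the gripper (flange at crop (275,255), stem below). Carrying it to the socket.

Call:
send_rows(
  plan="0.0427 -0.0081 0 0 0 -5.11; 0.0433 -0.0043 0 0 0 -5.11; 0.0435 -0.0004 0 0 0 -5.11; 0.0433 0.0035 0 0 0 -5.11; 0.0429 0.0073 0 0 0 -5.11",
)

```text
time: 12.82
position: [0.5819, -0.0979, 0.1539]
tcp_rot: [-3.14, -0.001, 1.645]
ft_force: [-0.4, -0.6, -2.0]
opening: 0.268
finger_force: 78.8
```

Call:
send_rows(
  plan="0.042 0.0111 0 0 0 -5.11; 0.0409 0.0148 0 0 0 -5.11; 0.0394 0.0184 0 0 0 -5.11; 0 0 0.02 0 0 0; 0 0 0 0 0 0",
)

```text
time: 13.45
position: [0.6053, 0.0292, 0.133]
tcp_rot: [-3.138, -0.002, 1.91]
ft_force: [-0.2, -0.2, -1.1]
opening: 0.275
finger_force: 78.8
```

```bash
python3 - <<'E'
from h import *
s=state();print(s['position'],np.degrees(s['tcp_rot']),s['opening'],s['finger_force'],s['ft_force'])
c=snap("scene");t=snap("top")
o=np.hstack([cv2.resize(c["color"][110:260,190:330],None,fx=3.5,fy=3.5,interpolation=2),cv2.resize(t["color"][150:250,205:285],(420,525),interpolation=2)[:525,:300]]) if 0 else cv2.resize(c["color"][110:260,190:330],None,fx=3.9,fy=3.9,interpolation=2)
cv2.imwrite('pics/over.png',o[:,:,::-1])
p=s['position']; print('expected px tip, grip', proj(c,[p+[0,0,-.0555],p+[0,0,.0115],(.607,.0283,.06)]))
im=c["color"];H=cv2.cvtColor(im,cv2.COLOR_RGB2HSV).astype(int)
br=(H[...,1]>140)&(H[...,2]>120)&(H[...,0]>15)&(H[...,0]<35);br[:, :190]=0;br[:,330:]=0
zf=p[2]+.0115-.027
for q in comps(br,10):print(q[:3])
k=cv2.morphologyEx(br.astype(np.uint8),cv2.MORPH_CLOSE,np.ones((9,9)))
print(cv2.fitEllipse((plane(c,rect(k),zf)*1000).astype(np.float32)))
go((.607,.0283,p[2],109.4,1))
E
```

```text
[0.60527088 0.02918166 0.13301348] [-1.79797877e+02 -8.70972170e-02  1.09433459e+02] 0.2751350760573367 78.76852869987488 [-0.16318166 -0.20943064 -1.13146051]
expected px tip, grip [[258.90997362 191.22422574]
 [259.68092648 171.80229871]
 [257.84657907 196.06501026]]
(np.int32(352), [260.35, 184.07], [245, 171, 31, 23])
((606.687255859375, 33.85747528076172), (59.762386322021484, 63.384559631347656), 106.57286071777344)
-0.0003 0.0007 0.0018 -0.05 -0.02 -0.03;
```

View pics/over.png

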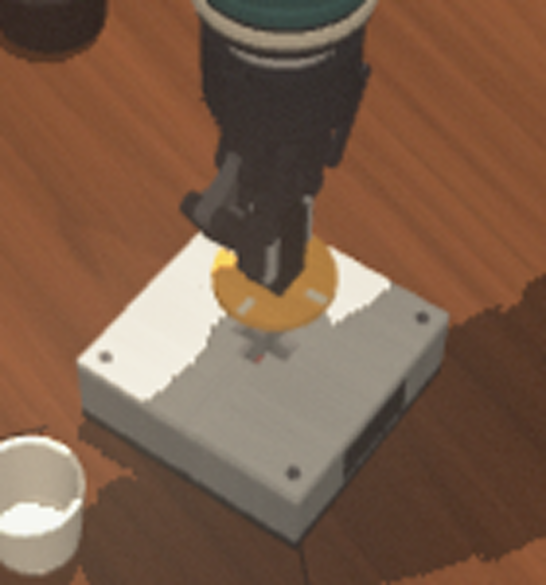

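Call:
send_rows(
  plan="0 0.0007 0.008 0 0 0; 0 0 0.008 0 0 0; 0 0 0.004 0 0 0; 0 0 0 0 0 0",
)

```text
time: 14.05
position: [0.6071, 0.0288, 0.1147]
tcp_rot: [-3.141, -0.0, 1.909]
ft_force: [0.4, -0.1, -1.5]
opening: 0.27
finger_force: 78.8
```

Call:
send_rows(
  plan="0 0 0.004 0 0 0; 0 0 0.004 0 0 0; 0 0 0.004 0 0 0; 0 0 0 0 0 0",
)

```text
time: 14.55
position: [0.6073, 0.0287, 0.1026]
tcp_rot: [-3.141, 0.0, 1.909]
ft_force: [2.1, -2.5, -4.0]
opening: 0.271
finger_force: 78.7
```

Call:
send_rows(
  plan="0 0 0.004 0 0 0; 0 0 0.004 0 0 0; 0 0 0.003 0 0 0; 0 0 0 0 0 0",
)

```text
time: 15.05
position: [0.6073, 0.0287, 0.0916]
tcp_rot: [-3.141, 0.0, 1.909]
ft_force: [2.2, -4.3, -5.6]
opening: 0.27
finger_force: 78.7
```

Call:
send_rows(
  plan="0 0 0.003 0 0 0; 0 0 0.003 0 0 0; 0 0 0.002 0 0 0; 0 0 0 0 0 0",
  newtons=110,
)

```text
time: 15.55
position: [0.6076, 0.0287, 0.0844]
tcp_rot: [3.141, 0.001, 1.909]
ft_force: [0.6, -5.5, 6.3]
opening: 0.27
finger_force: 109.1
```

Call:
send_rows(
  plan="0 0 0.0015 0 0 0; 0 0 0.0015 0 0 0; 0 0 0 0 0 0",
)

```text
time: 15.92
position: [0.6076, 0.0287, 0.0816]
tcp_rot: [3.141, 0.001, 1.909]
ft_force: [-0.0, -5.0, 9.5]
opening: 0.267
finger_force: 109.5
```

Call:
send_rows(
  plan="0 0 0.001 0 0 0; 0 0 0.001 0 0 0; 0 0 0 0 0 0",
)

```text
time: 16.3
position: [0.6077, 0.0286, 0.0815]
tcp_rot: [3.139, 0.002, 1.909]
ft_force: [-9.8, -6.4, 35.5]
opening: 0.271
finger_force: 112.7
```

Call:
send_rows(
  plan="0 0 -0.0006 0 0 0; 0 0 0 0 0 0; 0 0 0 0 0 0; 0 0 0 0 0 0",
)

```text
time: 16.8
position: [0.6077, 0.0286, 0.0815]
tcp_rot: [3.14, 0.002, 1.909]
ft_force: [-6.4, -5.5, 27.2]
opening: 0.271
finger_force: 111.6
```

```bash
python3 - <<'E'
from h import *
s=state();print(s['position'],np.degrees(s['tcp_rot']),s['finger_force'],s['ft_force'])
c=snap("scene")
cv2.imwrite('pics/home.png',cv2.resize(c["color"][110:260,190:330],None,fx=3.9,fy=3.9,interpolation=2)[:,:,::-1])
E
```

```text
[0.60765318 0.02858648 0.08150224] [1.79899248e+02 8.70184235e-02 1.09388597e+02] 111.5577220916748 [-6.39664158 -5.4734148  27.16098943]
```

View pics/home.png

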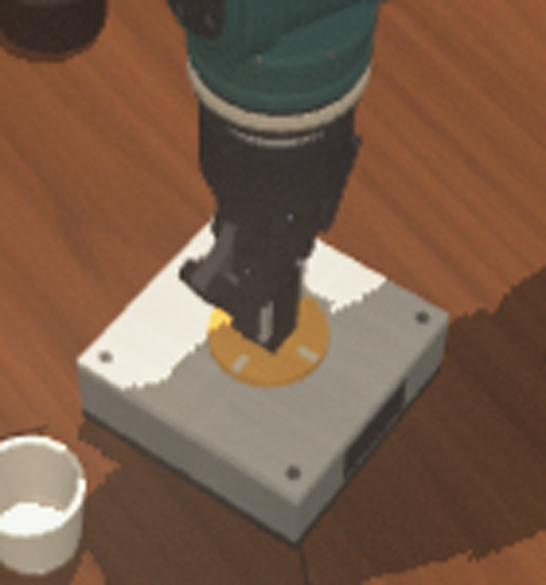

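The flange lies flush on the grinder top, centred at about crop (268,340). It is held with 27 N downward force at the expected height, so I'm handing in.

```bash
python3 -c "
from plant import *
print(hand_in())"
```

```text
the job is handed in; nothing more can be done
None
```

Handed in at about 17 s: both offcuts are in the knock bin, and the key is fully home with its flange flush, still gripped (about 110 N) and held down against the spring with about 27 N; `hand_in()` returned no verdict.

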